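# Slide the calibration plate under the label reader and start it

## Robot

A 6-joint arm with a two-finger parallel gripper is mounted at the origin on a cart in front of the work surface, level with it; the furniture and walls round the work are solid. World frame = base frame: x ahead of the robot, y to its left, z up, the work surface at z = 0. Lengths are in m, angles in rad, forces in N, time in s.
With the tool pointing down it reaches from about 0.25 to 0.725 m from the base axis. Payload 4 kg.
Tool frame: the origin (TCP) lies midway between the tips of the shut fingers; the grasp point (between the pads) lies 19 mm behind it; z points along the fingers, y is the line along which they close (so a half turn about z gives the same grasp; the last joint's range is limited). The gripper opens to 85 mm and grips with 20 to 120 N. Pads are 22 mm wide; open, the fingers measure 114 mm over their backs; the gripper's body (76 mm by 85 mm) begins 54 mm behind the grasp point. The pads swing forward as they close: fully open they stand 13 mm farther back than shut.
Start: joints at [1.135, 0.241, 0.005, 1.335, 0, 1.571], TCP at [0.211, 0.453, 0.231] pointing down, gripper open.
Joint ranges: [-2.72, 2.72], [-1.05, 1.87], [-1.09, 1.28], [-1.99, 2.15], [-1.42, 1.44], [-3.14, 3.14]. Speed limits (rad/s): [2.79, 2.79, 3.14, 3.14, 3.14, 3.14].

## Interface

Orientations are given as a 3x3 rotation matrix whose columns are the frame's x, y, z axes.
In Python, from plant import move_to, movel, set_joints, gripper_to, sleep, solve_ik, read_state, read_camera, IKError, close_job gives the robot as it stands. Calls block until the motion is done:
- move_to(position, orientation): joint-space move of the TCP to a pose.
- movel(position, orientation=None, velocity=0.15): straight line of the TCP; orientation=None keeps the orientation; velocity is the mean speed in m/s.
- set_joints(angles): joint-space move.
- gripper_to(opening): finger opening in m; the grip force is fixed at half the most; returns when the fingers have stopped.
- sleep(seconds).
- solve_ik(position, orientation): joint angles nearest the present ones, or None.
- read_state(): the state.
- read_camera(name): name is "side" or "top" or "wrist"; returns a dict with "img" (480x640x3 uint8, blue, green, red), "depth" (480x640 float32, m along the optical axis (not along the pixel's ray), 0 where there is no reading), "mtx" (3x3 intrinsics, pixels), "origin" and "rotation" of the camera in the world. Camera axes: x right, y down, z forward; pixel columns grow to the right and rows downward; lengths in m; the calibration is good to about 2 mm. A picture is of the moment at which its call begins.
A pose or a line that the arm cannot do raises IKError and nothing moves.
- close_job(): hands the job in; it is judged then, once.
The state is a dict: "t": time; "qpos": joint angles; "joint_velocities": joint speeds; "effort": joint torques, N m; "ee_pos": TCP position; "tcp_rot": TCP orientation; "contact_force": force on the tool from outside, world axes, zero at the start; "ft_torque": the same for the moment, N m; "opening": finger opening in m; "gripper_force": force on a finger pad.
Only numpy, scipy, OpenCV 4.12 (cv2) and the standard library are available. Lean on these libraries where they do the work, as an engineer would, in place of code of your own. Each camera call takes 0.05 s, during which the arm holds its last target. There are 200 camera calls.

## Task

Calibrate the label reader: with the fingertips, push the flat calibration plate along the bench and in under the reader's low bridge until its leading short edge is fully home, square against the stop at the back. Keep the plate flat on the bench all the way, neither lifted nor tipped. Only once it is home, press the green start button on the reader right down and let it go; leave the plate home and the three things lying around (sample tube, tape roll, timer) where they are.

Things in the scene. Friction and masses are not known exactly. Their poses are not given: they have to be found in the camera images.
- reader: Fixed grey label reader, a low bridge on the bench, 74 mm deep (x -28 to +46 mm), 174 mm wide (y +70 to -104 mm), 42 mm high. Origin on the bench under the tunnel's centre line; x points level into the tunnel (the way the plate goes in), y left of that, z up. Right of the tunnel (y -52 to -104 mm) is the control box with the start button on top.
- mouth (a point): Middle of the tunnel's mouth, 7.5 mm above the bench. The tunnel is 104 mm wide and 15 mm high, with the bench itself as its floor. Axes as the reader's.
- stop (a point): Middle of the face of the rubber back stop, 68 mm in from the mouth, 5 mm above the bench; the stop is 16 mm high and spans the tunnel. With the plate home, 44 mm of it still stick out of the mouth and its centre lies 56 mm before this point. Axes as the reader's.
- plate: Loose flat plate, silver with white face and four grey to black patches, 112 (x) by 90 (y) by 10 mm, 0.15 to 0.31 kg. Origin: centre of its underside, z up, x roughly towards the reader. It starts on the bench before the mouth, up to 42 mm off the tunnel's centre line and turned up to 0.3 rad from it. A short (90 mm) edge goes in first.
- start_top (a point): Centre of the top face of the round green start button (22 mm across, on a black housing on the reader's control box); it is pressed straight down.
- start (a joint): Travel of the start button in m: 0 up, 0.006 right down; its spring takes about 5 N at the bottom and pushes it back up.
- tube: Bystander: loose capped sample tube, blue cap, lying left of the reader, 84 mm long (its x), 17 mm thick. Origin at the centre of its underside.
- tape: Bystander: loose roll of beige tape lying flat right of the reader, 69 mm across, 19 mm high. Origin at the centre of its underside.
- timer: Bystander: loose white bench timer, 62 x 66 x 20 mm, lying to the right of the reader and the tape roll. Origin at the centre of its underside.

How it is judged:
On the way, in this order (a step that is already met when the one before it is completed fails the run):
1. the plate lies flat under the bridge, home and square against the back stop (x of plate in the frame of reader above -0.021 m and angle between the x axis of plate and the x axis of reader, either way round below 0.07 rad and angle between plate's own z axis and vertical below 0.04 rad), for 0.2 s.
2. the start button is pressed down (value of joint start above 0.0042 m), for 0.02 s.
At the end, for the whole second after the job is handed in: The plate lies at rest, flat on the bench under the bridge, within 5 mm of fully home against the back stop and within 0.07 rad of square, and the start button has been pressed at least 4.2 mm down after that and is up again (all of step 1 and x of plate in the frame of reader below -0.01 m and y of plate in the frame of reader between -0.012 and 0.012 m and height (world z) of plate below 0.003 m and linear speed of plate below 0.01 m/s and value of joint start below 0.002 m); the robot touches nothing.
It fails at once if the plate is lifted off the bench (its centre by more than 6 mm) or tipped by more than 0.1 rad (height (world z) of plate above 0.006 m or angle between plate's own z axis and vertical above 0.1 rad).
It fails at once if the start button is pressed while the plate is not home (value of joint start above 0.003 m and x of plate in the frame of reader below -0.024 m).
It fails at once if the sample tube, the tape roll or the timer is moved by more than 20 mm (distance of any of tube, tape, timer from where it was at the start of the episode above 0.02 m).
It also fails if it takes over 72 s, if anything falls off the work surface, if the arm or the gripper's body presses on something with over 40 N, if the wrist force passes 120 N, or if a joint passes its speed limit or range.

## Working session

There is one attempt and no reset: what is moved stays moved. The work goes in short steps, each a Python script; the robot and the scene stay as the last script left them, time stands still between calls to the robot, and variables do not carry over. Pictures are saved under pics/ and viewed, at most 10 in all, crops included, and the job is handed in when it is done.

```bash
mkdir -p pics; ls; python3 - <<'E'
from plant import *
import cv2,numpy as np
for n in("top","side"):
    c=read_camera(n); cv2.imwrite(f"pics/{n}0.png",c["img"]); np.savez(f"pics/{n}0.npz",**c)
    print(n,c["origin"].round(3) if hasattr(c["origin"],'round') else c["origin"],c["rotation"],c["mtx"])
s=read_state();print(s["t"],s["contact_force"])
E
```

```text
pics
top [0.458 0.083 0.946] [[ 0.01903945 -0.98676913  0.16100988]
 [-0.99968932 -0.01619754  0.01894483]
 [-0.01608621 -0.16132056 -0.98677095]] [[542.42650054   0.         313.48787635]
 [  0.         542.42650054 236.51452403]
 [  0.           0.           1.        ]]
side [ 0.438 -0.774  0.863] [[ 0.98096614 -0.12303291  0.1502276 ]
 [-0.19405553 -0.64872006  0.73587005]
 [ 0.00691942 -0.7510161  -0.66024763]] [[608.63233052   0.         317.50483854]
 [  0.         608.63233052 242.93645655]
 [  0.           0.           1.        ]]
0.1 [-0.84831406  0.57527653 -0.5529882 ]
```

View pics/top0.png

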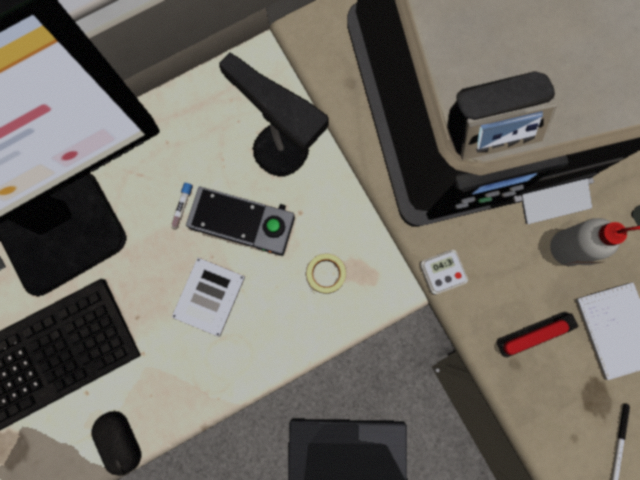

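View pics/side0.png

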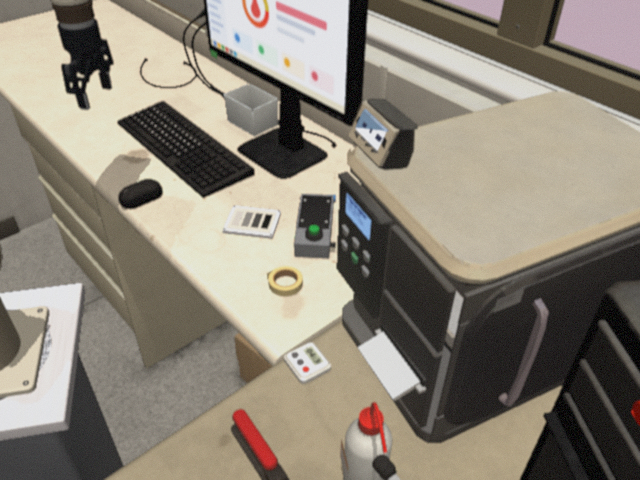

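The top view shows the reader centred near (240,220) with the green button at (273,226). The plate is at (209,296), the tube at (182,205), the tape at (326,273) and the timer at (444,271), with a lamp behind the reader at about (280,130). The side view agrees: plate (252,221), reader (315,225).

```bash
cat > h.py <<'E'
import cv2,numpy as np
def ray(c,uv,z):
    d=c["rotation"]@np.linalg.solve(c["mtx"],np.array([uv[0],uv[1],1.])); o=np.asarray(c["origin"])
    return o+d*(z-o[2])/d[2]
def biggest(m,near):
    m=cv2.morphologyEx(m,cv2.MORPH_CLOSE,np.ones((3,3),np.uint8))
    cs,_=cv2.findContours(m,cv2.RETR_EXTERNAL,cv2.CHAIN_APPROX_NONE)
    cs=[k for k in cs if cv2.contourArea(k)>60]
    return min(cs,key=lambda k:np.hypot(*(np.array(cv2.minAreaRect(k)[0])-near)))
def rect(c,k,z):
    P=np.array([ray(c,p,z)[:2] for p in k[:,0,:]],np.float32)
    return cv2.minAreaRect(P*1000)
E
python3 - <<'E'
from h import *; from plant import read_state
c=dict(np.load("pics/top0.npz")); im=c["img"]; hsv=cv2.cvtColor(im,cv2.COLOR_BGR2HSV)
D=c["depth"]
for uv in [(209,296),(185,205),(225,215),(273,226),(260,235),(326,256),(300,110),(245,70),(280,150),(150,290),(410,190),(250,270)]:
    z=D[uv[1],uv[0]]; p=c["rotation"]@(np.linalg.solve(c["mtx"],[uv[0],uv[1],1])*z)+c["origin"]; print(uv,p.round(3),hsv[uv[1],uv[0]])
s=read_state();print(np.round(s["tcp_rot"],3),s["ee_pos"])
# plate: low saturation bright
V=cv2.inRange(hsv,(0,0,150),(179,255,255)); 
print(hsv[296,160],hsv[285,185],hsv[265,215],hsv[320,200])
m=cv2.inRange(hsv,(80,0,0),(140,80,255))
for name,mask,near,z in [("green",cv2.inRange(hsv,(45,90,60),(85,255,255)),(273,226),.05),]:
    k=biggest(mask,near); print(name,cv2.minAreaRect(k),rect(c,k,z))
cv2.imwrite("pics/crop.png",cv2.resize(im[165:350,150:360],None,fx=3,fy=3,interpolation=cv2.INTER_CUBIC))
E
```

```text
(209, 296) [0.504 0.279 0.011] [113  13 179]
(185, 205) [0.665 0.332 0.004] [ 20  29 130]
(225, 215) [0.64  0.253 0.041] [135  21  24]
(273, 226) [0.619 0.168 0.062] [ 67 161 152]
(260, 235) [0.607 0.192 0.041] [114  11 111]
(326, 256) [0.576 0.079 0.016] [ 31  70 183]
(300, 110) [0.745 0.118 0.25 ] [120   6  41]
(245, 70) [0.805 0.196 0.243] [150  12  41]
(280, 150) [0.766 0.164 0.014] [10 17 44]
(150, 290) [ 0.513  0.386 -0.   ] [ 22  33 180]
(410, 190) [ 0.67  -0.051  0.114] [15 28 18]
(250, 270) [ 0.551  0.212 -0.001] [ 32  20 182]
[[-0.907  0.422 -0.001]
 [ 0.422  0.907 -0.002]
 [ 0.    -0.002 -1.   ]] [0.21083443 0.45277057 0.23050765]
[ 19  33 183] [ 23   6 177] [125   9 176] [110  12 190]
green ((273.0, 225.0), (12.0, 12.0), 90.0) ((622.5598754882812, 169.14353942871094), (20.647075653076172, 20.237567901611328), 1.679361343383789)
```

View pics/crop.png

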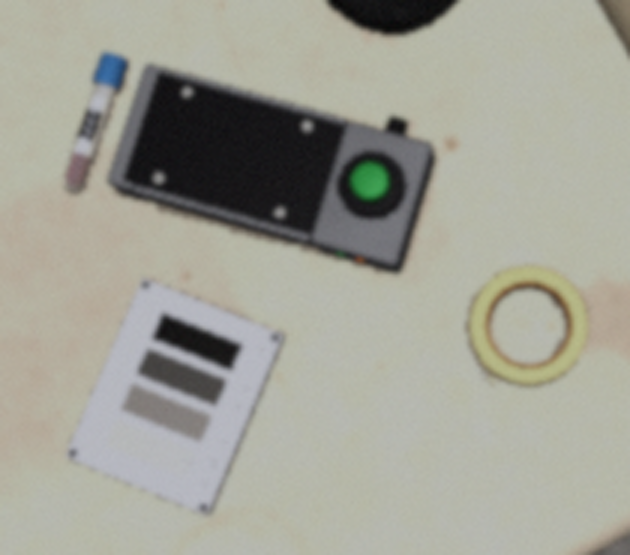

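The crop shows the plate corners at about (147,285), (281,338), (208,509) and (73,454), the button at (370,181), and the reader's top face square-cut with the front edge from (118,182) to (398,268). Next I'll measure them.

```bash
cat >> h.py <<'E'
def cloud(c):
    D=c["depth"]; v,u=np.indices(D.shape); M=c["mtx"]
    P=np.stack([(u-M[0,2])*D/M[0,0],(v-M[1,2])*D/M[1,1],D],-1)
    return P@np.asarray(c["rotation"]).T+c["origin"]
def plate(c,near,z=.010):
    hsv=cv2.cvtColor(c["img"],cv2.COLOR_BGR2HSV)
    hsv=cv2.GaussianBlur(c["img"],(3,3),0).astype(int)
    m=((hsv[...,0]-hsv[...,2])>0).astype(np.uint8)*255   # bluish vs. warm bench
    m[hsv[...,1]<60]=0
    m=cv2.morphologyEx(m,cv2.MORPH_OPEN,np.ones((3,3),np.uint8))
    k=biggest(m,near); return cv2.minAreaRect(k),rect(c,cv2.convexHull(k),z)
E
python3 - <<'E'
from h import *
c=dict(np.load("pics/top0.npz")); P=cloud(c)
m=((P[...,2]>.036)&(P[...,2]<.046)).astype(np.uint8)*255
box=np.zeros_like(m); box[180:260,180:300]=255; m&=box
k=biggest(m,(240,220)); r=rect(c,k,.042); print("reader",r, cv2.boxPoints(r).round(1).tolist())
print("plate",plate(c,(209,296)), cv2.boxPoints(plate(c,(209,296))[1]).round(1).tolist())
g=cv2.cvtColor(c["img"],cv2.COLOR_BGR2HSV); k=biggest(cv2.inRange(g,(45,90,60),(85,255,255)),(273,226))
mm=cv2.drawContours(np.zeros(g.shape[:2],np.uint8),[k],-1,1,-1)>0; print("btn z",np.median(P[...,2][mm]),rect(c,k,np.median(P[...,2][mm])))
E
```

```text
reader ((632.6487426757812, 227.51976013183594), (172.73455810546875, 75.38495635986328), 74.69235229492188) [[573.5, 154.1999969482422], [646.2000122070312, 134.3000030517578], [691.7999877929688, 300.8999938964844], [619.0999755859375, 320.79998779296875]]
plate (((207.78671264648438, 296.70086669921875), (51.25615692138672, 64.7618408203125), 22.750974655151367), ((502.64068603515625, 281.25537109375), (88.78357696533203, 109.7468032836914), 69.04280853271484)) [[435.5, 259.3999938964844], [538.0, 220.1999969482422], [569.7999877929688, 303.1000061035156], [467.29998779296875, 342.29998779296875]]
btn z 0.06129956742536413 ((620.4823608398438, 168.06297302246094), (20.38688850402832, 19.9825496673584), 1.678989052772522)
```

```bash
cat >> h.py <<'E'
yaw=np.radians(74.69-90); O=np.array([.6285,.2463])
rx=np.array([np.cos(yaw),np.sin(yaw)]); ry=np.array([-rx[1],rx[0]])
R=np.array([[-rx[0],ry[0],0],[-rx[1],ry[1],0],[0,0,-1.]])
def W(x,y,z): return np.array([*(O+x*rx+y*ry),z])
def L(p): d=np.asarray(p)[:2]-O; return d@rx,d@ry
E
python3 - <<'E'
from h import *; from plant import *
gripper_to(.052)
move_to(W(-.225,.002,.08),R); movel(W(-.225,.002,.02),velocity=.1)
sleep(.2); f0=read_state()["contact_force"]
for z in np.arange(.014,-.010,-.001):
    movel(W(-.225,.002,z),velocity=.03); s=read_state(); f=s["contact_force"]-f0
    if f[2]>1.5: break
print(z,f,s["ee_pos"],s["opening"],L(s["ee_pos"]),s["t"])
movel(W(-.225,.002,z+.004)); print(read_state()["contact_force"]-f0)
E
```

```text
-0.0039999999999999845 [-1.32359716 -2.26559015  3.98818854] [ 0.41208459  0.30770088 -0.00335119] 0.05168101311568702 (np.float64(-0.22494749435383818), np.float64(0.0020792185913945478)) 7.45
[ 0.28506391 -0.25087653 -0.69633396]
```

```bash
python3 - <<'E'
from h import *; from plant import *
f0=read_state()["contact_force"]
for x in (-.205,-.19,-.175,-.16):
    movel(W(x,.002,0.),velocity=.05); f=read_state()["contact_force"]-f0; print(x,f.round(2),f[:2]@rx)
c=read_camera("top"); cv2.imwrite("pics/top1.png",c["img"][165:350,150:360].repeat(3,0).repeat(3,1))
P=cloud(c); m=((P[...,2]>.036)&(P[...,2]<.046)); print(read_state()["t"])
try: print(plate(c,(215,285)))
except Exception as e: print(e)
E
```

```text
-0.205 [-0.64 -0.18 -0.18] -0.5686170617535536
-0.19 [-0.34  0.29  0.22] -0.4009517205655349
-0.175 [-0.66 -0.6   0.49] -0.4800384491038411
-0.16 [-0.41 -0.36 -0.13] -0.2991639965108382
9.65
(((211.29244995117188, 274.8854064941406), (50.056236267089844, 64.79643249511719), 17.592424392700195), ((540.2713623046875, 277.3921203613281), (87.72654724121094, 111.62834930419922), 74.60972595214844))
```

View pics/top1.png

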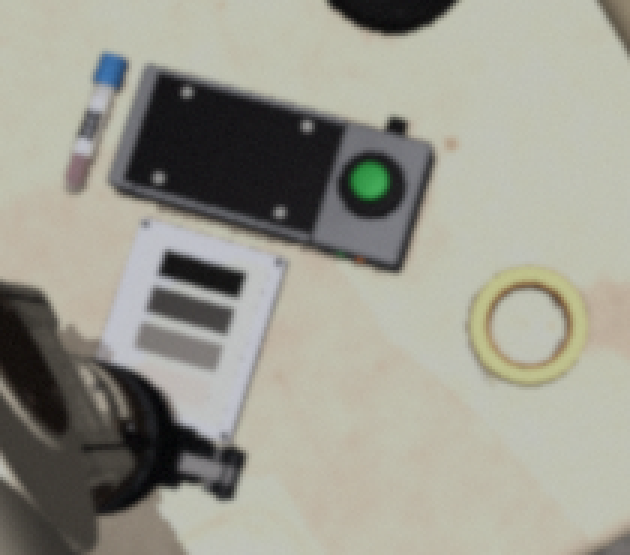

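The plate is now square to the reader. Its front corners are at about (147,220) and (282,262) in the crop, just before the mouth. I'll check the lateral offset from those corners.

```bash
python3 - <<'E'
from h import *
c=dict(np.load("pics/top0.npz"))
for u in [(145,216),(286,261),(233,440)]: print(L(ray(c,(150+(u[0]-1)/3,165+(u[1]-1)/3),.010)))
E
```

```text
(np.float64(-0.036062770388126525), np.float64(0.05010000207540774))
(np.float64(-0.03821520703194212), np.float64(-0.03730238375138541))
(np.float64(-0.14517540636343726), np.float64(-0.039321982841226504))
```

The plate sits about 6 mm left of the tunnel axis, and the clearance is ±7 mm. I'll nudge it right with both fingertips on its long left edge, then push it home from behind.

```bash
cat >> h.py <<'E'
def side_R():
    from plant import solve_ik
    best=None
    for s in (1,-1):
        x=s*np.append(ry,0); y=s*np.append(rx,0); Q=np.stack([x,y,np.cross(x,y)],1)
        q=solve_ik(W(-.093,.08,.06),Q)
        if q is not None and (best is None or abs(q[5])<best[0]): best=(abs(q[5]),Q)
    return best[1]
E
python3 - <<'E'
from h import *; from plant import *
movel(W(-.172,.002,.0)); movel(W(-.172,.002,.06))
Q=side_R(); print(Q.round(2),read_state()["qpos"])
move_to(W(-.093,.085,.06),Q); movel(W(-.093,.085,.0005),velocity=.1)
f0=read_state()["contact_force"]; print(f0)
movel(W(-.093,.068,.0005),velocity=.08); movel(W(-.093,.0558,.0005),velocity=.04)
print(L(read_state()["ee_pos"]),read_state()["contact_force"]-f0)
movel(W(-.093,.075,.0005),velocity=.1); movel(W(-.093,.085,.07))
move_to(W(-.185,.0,.07),R)
c=read_camera("top"); cv2.imwrite("pics/top2.png",c["img"][165:350,150:360].repeat(3,0).repeat(3,1))
r=plate(c,(215,275)); print(r,[np.round(L(p/1000),4) for p in cv2.boxPoints(r[1])],read_state()["t"])
E
```

```text
[[-0.26 -0.96  0.  ]
 [-0.96  0.26  0.  ]
 [-0.   -0.   -1.  ]] [ 5.64912955e-01  4.66832806e-01 -1.39255720e-01  9.64288592e-01
 -8.90603695e-05  8.32181001e-01]
[0.37930982 0.18011116 0.98639625]
(np.float64(-0.09294269788516617), np.float64(0.05551859673215299)) [-0.67332902 -0.4422119  -0.85895183]
(((214.9519805908203, 275.4537353515625), (50.52778625488281, 64.00981140136719), 17.35402488708496), ((539.6329956054688, 270.9604187011719), (88.21090698242188, 109.59703826904297), 74.60552978515625)) [array([-0.1471, -0.0437]), array([-0.0375, -0.0439]), array([-0.0374,  0.0443]), array([-0.147 ,  0.0445])] 15.8333
```

View pics/top2.png

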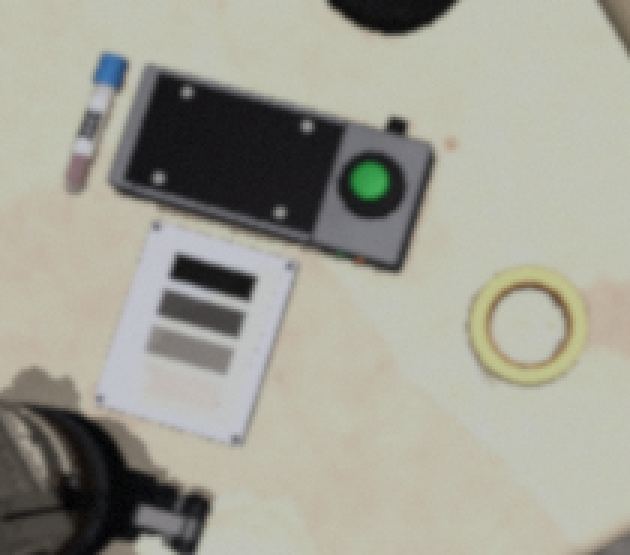

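The plate is centred (y about 0) and square. Its corners in the crop are (155,226), (292,267), (237,439) and (100,400). Now I'll push it home under a force guard.

```bash
python3 - <<'E'
from h import *; from plant import *
movel(W(-.185,0,.0005),velocity=.15); sleep(.1); f0=read_state()["contact_force"]
xs=list(np.arange(-.165,-.0949,.01))+list(np.arange(-.093,-.072,.0015))
for x in xs:
    movel(W(x,0,.0005),velocity=.06 if x<-.094 else .03); s=read_state(); f=s["contact_force"]-f0
    F=-(f[:2]@rx); print(round(x,4),round(F,2),(f[:2]@ry).round(2),end=" | ")
    if F>(6 if x<-.094 else 8): break
print(L(s["ee_pos"]),s["t"])
E
```

```text
-0.165 0.68 0.78 | -0.155 -0.13 0.72 | -0.145 1.16 0.8 | -0.135 -0.53 0.12 | -0.125 0.49 0.31 | -0.115 -0.32 -0.78 | -0.105 -0.21 -0.07 | -0.095 1.36 -0.33 | -0.093 0.08 -0.02 | -0.0915 0.98 0.19 | -0.09 1.56 0.68 | -0.0885 1.58 -0.09 | -0.087 2.09 0.93 | -0.0855 1.48 1.02 | -0.084 2.12 0.91 | -0.0825 0.83 0.99 | -0.081 1.49 0.01 | -0.0795 5.07 -0.05 | -0.078 9.19 0.3 | (np.float64(-0.08078175579650616), np.float64(-8.141900475533552e-05)) 22.0
```

```bash
python3 - <<'E'
from h import *; from plant import *
movel(W(-.105,0,.0005),velocity=.1); movel(W(-.13,0,.10),velocity=.2)
move_to(W(-.20,-.02,.13),R); gripper_to(0)
c=read_camera("top"); np.savez("pics/top3.npz",**c); cv2.imwrite("pics/top3.png",c["img"][165:350,150:360].repeat(3,0).repeat(3,1))
r=plate(c,(222,262)); print(r,[np.round(L(p/1000),4) for p in cv2.boxPoints(r[1])],read_state()["t"])
P=cloud(c); m=(P[...,2]>.15)&(P[...,0]>.62)&(P[...,1]>.0)&(P[...,1]<.3)
print("lamp min x",P[m][:,0].min(), P[m][np.argmin(np.hypot(P[m][:,0]-.62,P[m][:,1]-.168))])
E
```

```text
(((236.70159912109375, 232.56541442871094), (100.59201049804688, 68.58876037597656), 14.708303451538086), ((616.1762084960938, 237.1559600830078), (177.69134521484375, 121.28836822509766), 75.9429931640625)) [array([-0.0682, -0.1022]), array([ 0.0531, -0.0996]), array([0.0492, 0.0781]), array([-0.072 ,  0.0754])] 24.0833
lamp min x 0.6936912091084378 [0.6957319  0.11761784 0.24015887]
```

View pics/top3.png

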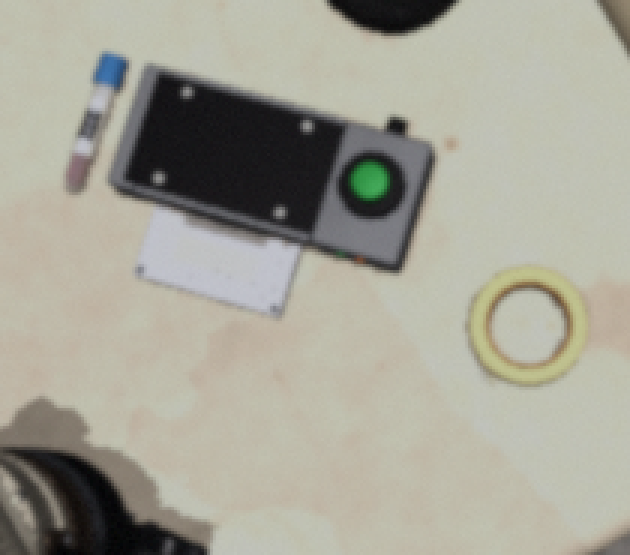

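The plate is under the bridge with its trailing corners at about (136,278) and (281,319) in the crop. I'll check those against the expected −72 mm, then press.

```bash
python3 - <<'E'
from h import *; from plant import *
c=dict(np.load("pics/top3.npz"))
e=[L(ray(c,(150+(u-1)/3,165+(v-1)/3),.008)) for u,v in((136,278),(281,319))]; print(np.round(e,4))
assert all(abs(p[0]+.072)<.004 for p in e)
B=np.array([.6205,.1681]); T=lambda z:np.array([*B,z])
move_to(T(.11),R); movel(T(.066),velocity=.1); sleep(.15); f0=read_state()["contact_force"][2]
for z in np.arange(.064,.0515,-.001):
    movel(T(z),velocity=.03); s=read_state(); F=s["contact_force"][2]-f0; print(round(z,4),s["ee_pos"][2].round(4),round(F,2),end=" | ")
    if F>9: break
sleep(.15); movel(T(.075),velocity=.08); movel(T(.12)); move_to(W(-.20,-.02,.15),R)
c=read_camera("top"); P=cloud(c); g=cv2.cvtColor(c["img"],cv2.COLOR_BGR2HSV); k=biggest(cv2.inRange(g,(45,90,60),(85,255,255)),(273,226))
mm=cv2.drawContours(np.zeros(g.shape[:2],np.uint8),[k],-1,1,-1)>0; print("\nbtn z",np.median(P[...,2][mm]),read_state()["t"])
cv2.imwrite("pics/top4.png",c["img"][165:350,150:360].repeat(3,0).repeat(3,1))
E
```

```text
[[-0.0721  0.0441]
 [-0.0712 -0.0444]]
0.064 0.0642 -0.73 | 0.063 0.0629 -0.43 | 0.062 0.0622 -0.42 | 0.061 0.0612 1.46 | 0.06 0.0602 2.49 | 0.059 0.0591 2.89 | 0.058 0.0582 3.28 | 0.057 0.0571 2.86 | 0.056 0.0562 3.49 | 0.055 0.0561 8.1 | 0.054 0.056 13.21 | 
btn z 0.06122647777955814 30.425
```

View pics/top4.png

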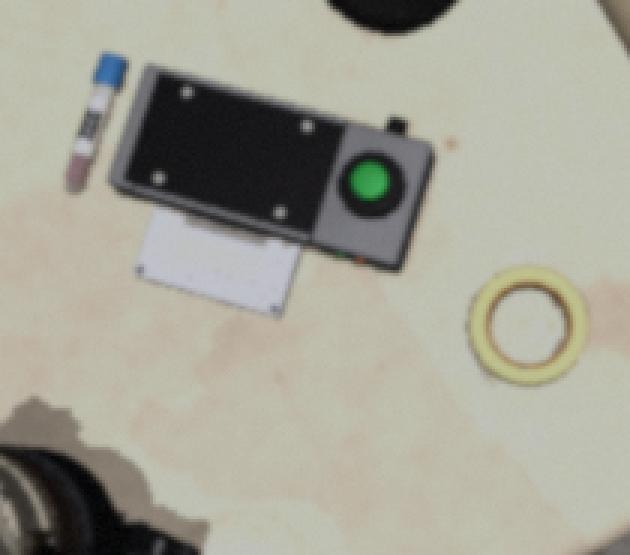

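The button went down to its hard stop (about 5.5 mm of travel) and is up again. The plate is unchanged, with its edge still at (136,278)–(281,319), and the tube and tape have not moved.

```bash
python3 -c "
from plant import *
print(close_job())"
```

```text
the job is handed in; nothing more can be done
None
```

The job is handed in, result not reported: the plate is home and square against the stop (trailing edge within 1 mm of the expected 72 mm), the start button was then pressed to its hard stop and came back up, and the tube and tape stayed put in the images; I didn't re-check the timer, but the arm never went near it.

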